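Find the loose peg of the plate rack

ROBOT

A 6-joint arm with a two-finger parallel gripper is mounted at the origin on the work surface. World frame = base frame: x ahead of the robot, y to its left, z up, the work surface at z = 0. Lengths are in m, angles in rad, forces in N, time in s.
With the tool pointing down it reaches from about 0.3 to 0.775 m from the base axis. Payload 14.6 kg.
Tool frame: the origin (TCP) lies at the very end of the fingers, on their centre line; the grasp point (between the pads) lies grip_depth behind it (grip_depth is the distance from the TCP to the grasp point, in m); y points along the fingers, z is the direction in which the jaws open and shut, and the axes are right-handed (so a half turn about y gives the same grasp; the last joint's range is limited). The gripper opens to 85 mm and grips with 20 to 120 N. Pads are 22 mm wide; open, the fingers measure 114 mm over their backs; the gripper's body (76 mm by 85 mm) begins 54 mm behind the grasp point. The pads swing forward as they close: fully open they stand 13 mm farther back than shut.
Start: joints at [1.174, 0.3, 1.521, -0, 1.321, -0.067], TCP at [0.178, 0.52, 0.231] pointing down, gripper open.
Joint ranges: [-3.03, 3.03], [-0.79, 2.21], [0.23, 2.52], [-1.04, 4.18], [0, 3.07], [-2.55, 2.55]. Speed limits (rad/s): [2.22, 2.22, 2.57, 3.14, 3.14, 3.14].

INTERFACE

Orientations are given as a unit quaternion [w, x, y, z].
In Python, from station import * gives the robot as it stands.
- The arm moves only by the tool arm_command, never from a script. Its argument "motion" is a list of rows, each an object of numbers: "x", "y", "z": the shift along the tool's x, y, z in cm; "spin": the turn about the tool's y in rad. A call has 1 to 5 rows; each row shifts and turns the commanded pose from where the row before left it, along the tool's axes as they then stand; what a row does not reach is not made up. A row lasts 1/8 s, in which the tool goes at most 62.5 mm and 10.7 degrees, less where a joint would pass 70% of its speed; a pose out of reach is approached as far as the arm can. A call with a gripper value outside its range is refused whole. "fingers" is the opening, from 0 (shut) to 1 (fully open), set as the call begins (left out, the last holds). The fingers move at their own pace and stop on an object; "force" is the grip in N (left out, the last holds). Time passes only in rows, so rows that do not move let the fingers close. It gives the time, the measured TCP pose, the force and the opening at its end, in the units of the state.
- get_obs(): the state, without advancing time (a new reading comes with each control period).
- snapshot(name): name is "scene" or "top" or "wrist"; returns the picture (400x640x3 uint8, blue, green, red); there is no depth.
- camera_info(name): a dict with "K" (3x3 intrinsics, pixels), "position" and "orientation" of the camera in the world. Camera axes: x right, y down, z forward; pixel columns grow to the right and rows downward; lengths in m; the calibration is good to about 2 mm. The wrist camera is an equidistant fisheye: a pixel r from the principal point sees the ray r / f radians off the axis. A picture is of the moment at which its call begins: read the wrist's pose just before it. camera_info takes no time and is no camera call; for the wrist camera it gives the pose at the moment of the call.
- job_done(): hands the job in, once; it reports no verdict.
The state is a dict: "t": time; "joints": joint angles; "joint_velocities": joint speeds; "tau": joint torques, N m; "position": TCP position; "ee_rot": TCP orientation; "wrist_force": force on the tool from outside, world axes, zero at the start; "ft_torque": the same for the moment, N m; "width": finger opening in m.
Only numpy, scipy, OpenCV 4.12 (cv2) and the standard library are available. Lean on these libraries where they do the work, as an engineer would, in place of code of your own. Each camera call takes 0.05 s, during which the arm holds its last target.

TASK

One of the three pegs in the plate rack has worked loose. Wiggle the pegs gently side to side to feel which one has play, without straining the sound ones, then pull the loose peg out and stand it foot down in the steel utensil cup for regluing; do not drop it in, and leave the cup standing and everything else where it is.

Things in the scene. Friction and masses are not known exactly. Their poses are not given: they have to be found in the camera images.
- peg_a_mid (a point): centre (half-way up) of one of the plate rack's three identical-looking pegs: upright round light-wood dowel, 22 mm diameter, 125 mm long, z along the peg to its top. The lower 30 mm sits in its socket block, 95 mm stand free. One peg is loose, two are sound; it must be felt which
- peg_b_mid (a point): centre of another such peg (see peg_a_mid). The loose peg, whichever it is, weighs about 60 g, sits in a hole 3 mm too wide, gives way under less than 1 N, rocks about 9 degrees each way (about 12 mm near its top) until the hole's wall stops it, and lifts straight out
- peg_c_mid (a point): centre of another such peg (see peg_a_mid). A sound peg, whichever it is, is glued in and cannot be taken out; near its top it yields only springily with its socket, 0.4 mm or so per newton of side push, and springs back
- socket_a_top (a point): centre of the top face of the socket block under that letter's peg, z up. Wood, 50 x 50 x 36 mm, hole 30 mm deep, top 52 mm above the worktop. Its glue joint to the rack is springy and must not be forced: about 13 N of side push near a peg's top leans it 2.9 degrees, about 14 N of pull lifts it 4 mm
- socket_b_top (a point): the same for another peg: see socket_a_top
- socket_c_top (a point): the same for another peg: see socket_a_top
- rack: plate rack's dark wooden base board, fixed, 100 (x) x 320 (y) x 12 mm; origin under its centre, y along the row of pegs. Three socket blocks stand on it, squared to it, about 100 mm apart, one under each peg: the pegs' feet are 22 mm and their tops 147 mm above the worktop
- cup: open round stainless utensil cup, loose, 0.4 kg, 80 mm high, 86 mm across at the rim and 80 mm at the foot, wall 3 mm, floor 5 mm thick; origin at the centre of its underside, z up
- spice_jar: bystander: glass spice jar with red screw lid, 48 mm across, 95 mm high; origin under its centre
- saucer: bystander: blue saucer, 150 mm across, 20 mm high; origin under its centre
- ladle: bystander: stainless ladle lying on the worktop; origin under the bowl (86 mm across, 32 mm high), handle 240 mm long towards its +y
Not all that is in view belongs to the job. There is more than one size of the part that bears peg_b_mid; the job needs the middle-sized.

How it is judged:
By the outcome, as a careful person would: the job done as asked, in the order asked, and still so for the second after the job is handed in, with the robot touching nothing.
It also fails if it takes over 69 s, if anything falls off the work surface, if the arm or the gripper's body presses on something with over 40 N, if the wrist force passes 120 N, or if a joint passes its speed limit or range.

## Working session

There is one attempt and no reset: what is moved stays moved. The work goes in short steps, Python scripts to look and compute and a tool call to move; the robot and the scene stay as the last step left them, time stands still between calls to the robot, and variables do not carry over. Pictures are saved under pics/ and viewed, and the job is handed in when it is done.

Besides the shell and the picture viewer there is one more tool, called as a command line: name --argument value ..., lists and objects as JSON in quotes. arm_command: Moves the arm, as the interface text tells. Its arguments: {"type":"object","properties":{"motion":{"type":"array"},"fingers":{"type":"number"},"force":{"type":"number"}},"required":["motion"]}

```bash
ls; mkdir -p pics
python3 - <<'E'
from station import *
import cv2
o=get_obs()
for k,v in o.items(): print(k,v)
for n in ("scene","top","wrist"):
    print(n,camera_info(n))
for n in ("scene","top"):
    cv2.imwrite(f"pics/{n}0.png",snapshot(n))
E
```

```text
pics
t 0.0
joints [ 1.17438151e+00  3.00497254e-01  1.52162362e+00  2.85390541e-05
  1.32071915e+00 -6.66263564e-02]
joint_velocities [ 1.85105569e-03 -8.73047349e-05 -2.03314538e-04 -6.32450593e-04
  2.37561908e-04  6.37427758e-04]
tau [ 1.25947689e-03 -5.43485999e+01 -3.61813760e+01 -7.88326417e-06
  3.89157314e-03  1.84173837e-05]
position [0.17802535 0.52012266 0.23068898]
ee_rot [-0.69708784  0.69794184 -0.11618331  0.1159619 ]
wrist_force [-0.20487776 -0.44271925  0.79163738]
ft_torque [-0.02844888 -0.05293289 -0.00882532]
width 0.08572290946428038
scene {'K': array([[400.10872031,   0.        , 318.49041116],
       [  0.        , 400.10872031, 202.08415081],
       [  0.        ,   0.        ,   1.        ]]), 'position': array([0.92351875, 0.73921283, 0.58256033]), 'orientation': array([-0.12365537,  0.23368675,  0.84629819, -0.46247078])}
top {'K': array([[395.87399411,   0.        , 316.78948355],
       [  0.        , 395.87399411, 200.2254369 ],
       [  0.        ,   0.        ,   1.        ]]), 'position': array([0.27227002, 0.03318513, 1.12209541]), 'orientation': array([-0.0848438 ,  0.71100191, -0.69351652,  0.07945221])}
wrist {'K': array([[309.70691629,   0.        , 322.55141488],
       [  0.        , 309.70691629, 203.76500608],
       [  0.        ,   0.        ,   1.        ]]), 'position': array([0.11183347, 0.542354  , 0.37449503]), 'orientation': array([0.11234761, 0.80526067, 0.5766031 , 0.08038742])}
```

View pics/scene0.png

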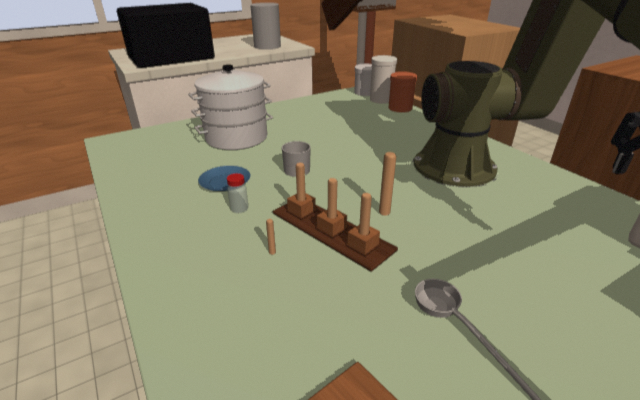

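View pics/top0.png

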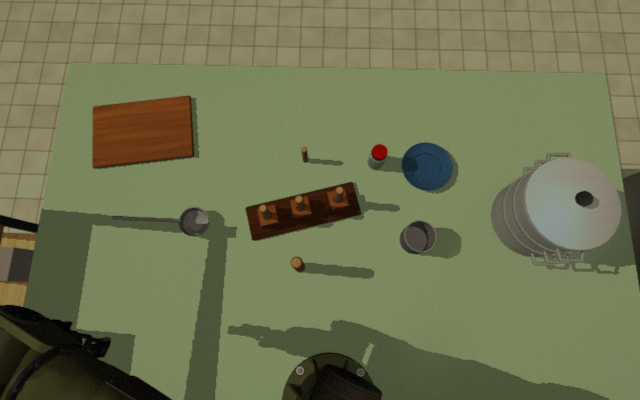

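The rack holds three pegs: scene (301,182), (333,200), (366,215); top tops at about (266,209), (298,199), (339,190). Two free-standing dowels are decoys: a short thin one at scene (271,237) and a tall thick one at (388,183). The rack's pegs are the middle-sized ones. I'll enlarge to confirm and measure.

```bash
cat > h.py <<'E'
import numpy as np, cv2
from scipy.spatial.transform import Rotation as R
from station import *
def rot(q): return R.from_quat([q[1],q[2],q[3],q[0]]).as_matrix()
def ray(ci,u,v,fish=False):
    K=ci['K']; a=np.array([(u-K[0,2])/K[0,0],(v-K[1,2])/K[1,1]])
    if fish:
        r=np.linalg.norm(a); d=np.array([*(a/r*np.sin(r) if r>1e-9 else a),np.cos(r)])
    else: d=np.array([*a,1.0])
    d=rot(ci['orientation'])@d
    return np.array(ci['position']),d/np.linalg.norm(d)
def onz(ci,u,v,z,fish=False):
    p,d=ray(ci,u,v,fish); return p+d*(z-p[2])/d[2]
def proj(ci,P,fish=False):
    c=rot(ci['orientation']).T@(np.array(P)-ci['position']); K=ci['K']
    if fish:
        th=np.arctan2(np.hypot(c[0],c[1]),c[2]); a=c[:2]/np.hypot(c[0],c[1])*th
    else: a=c[:2]/c[2]
    return a*K[0,0]+K[:2,2]
E
python3 - <<'E'
import cv2
t=cv2.imread('pics/top0.png')
a=cv2.resize(t[130:290,230:450],None,fx=3.6,fy=3.6,interpolation=cv2.INTER_CUBIC); cv2.imwrite('pics/t_crop.png',a)
t=cv2.imread('pics/scene0.png')
a=cv2.resize(t[130:270,220:420],None,fx=4,fy=4,interpolation=cv2.INTER_CUBIC); cv2.imwrite('pics/s_crop.png',a)
E
```

```text
(no output)
```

View pics/t_crop.png

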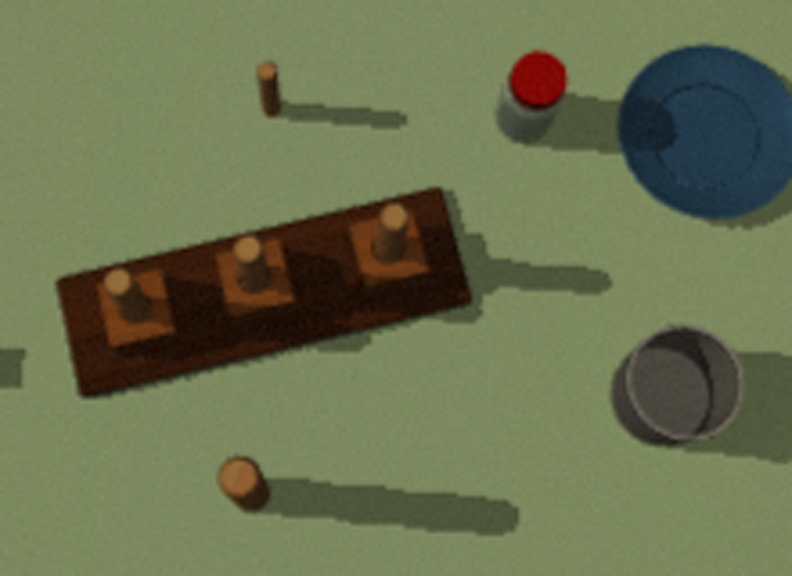

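View pics/s_crop.png

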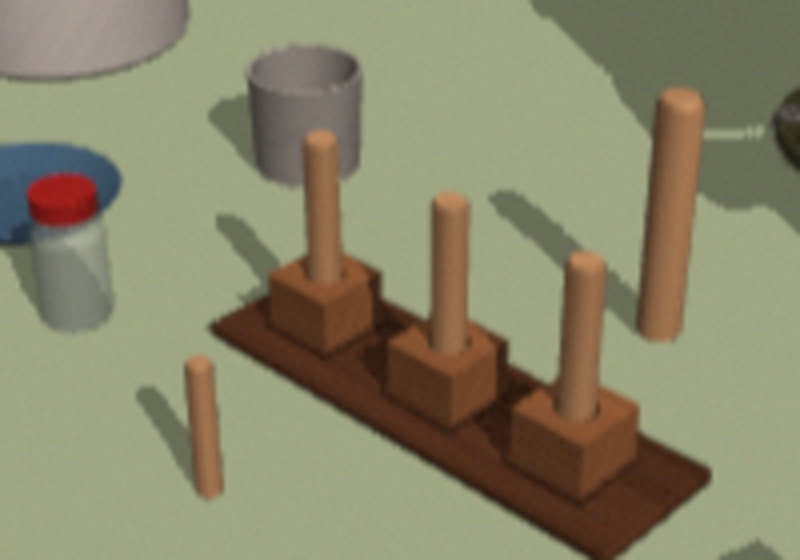

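Run:
```python
from h import *
T=camera_info('top');S=camera_info('scene')
f=lambda u,v:(u/3.6+230,v/3.6+130)
g=lambda u,v:(u/4+220,v/4+130)
for n,p in dict(L=(117,281),M=(247,250),Rr=(393,217)).items(): print(n,onz(T,*f(*p),.147)[:2].round(4))
for n,p in dict(L=(586,262),M=(450,202),Rr=(322,141)).items(): print('scene',n,onz(S,*g(*p),.147)[:2].round(4))
print('cup rim',onz(T,*f(685,383),.08)[:2], onz(S,*g(306,72),.08)[:2])
print('rack corners',[onz(T,*f(*p),.012)[:2].round(4) for p in [(57,281),(441,187),(471,301),(82,397)]])
# sockets top face corners
soc=dict(L=[(97,285),(163,270),(176,331),(110,347)],M=[(216,252),(281,239),(295,301),(229,314)],Rr=[(349,225),(415,211),(429,271),(364,286)])
for n,ps in soc.items():
    q=np.mean([onz(T,*f(*p),.052)[:2] for p in ps],0); print('sock',n,q.round(4))
print('bigdowel',onz(T,*f(238,475),.19)[:2],'jar',onz(T,*f(538,79),.095)[:2],'small',onz(T,*f(270,113),0)[:2], 'saucer',onz(T,*f(708,130),.02)[:2])
o=get_obs(); Rt=rot(o['ee_rot']); print(Rt.round(3))
```

```text
L [0.4798 0.18  ]
M [0.5043 0.0897]
Rr [ 0.5308 -0.0126]
scene L [0.4841 0.186 ]
scene M [0.5106 0.097 ]
scene Rr [ 0.5361 -0.0029]
cup rim [ 0.4277077  -0.23176049] [ 0.43445776 -0.21922524]
rack corners [array([0.5074, 0.2482]), array([ 0.5927, -0.0575]), array([ 0.4992, -0.0817]), array([0.4151, 0.2224])]
sock L [0.4792 0.1781]
sock M [0.5063 0.0882]
sock Rr [ 0.5311 -0.0145]
bigdowel [0.34405255 0.08767722] jar [ 0.65605468 -0.12419154] small [0.65645742 0.08341974] saucer [ 0.64358146 -0.27280201]
[[ 0.946 -0.     0.324]
 [-0.324 -0.001  0.946]
 [-0.    -1.    -0.001]]
```

The crops confirm three identical 22 mm pegs in sockets; the smaller loose dowel (top ~(305,160)) and larger one (~(297,265)) are bystanders. The two views differ by 7–12 mm, so I'll refine with the wrist camera. I'll turn the jaws across the row first.

```bash
python3 - <<'E'
import station
print([n for n in dir(station) if not n.startswith('_')], getattr(station,'grip_depth',None))
import numpy as np
from h import *
for i in range(4): print(get_obs()['wrist_force'].round(2), get_obs()['t'])
E
cat >> h.py <<'E'
def go(tx,ty,tz,yaw=None):
    "tool-frame cm shift (after spin) and spin to reach target, yaw=heading of tool z in deg"
    o=get_obs(); M=rot(o['ee_rot']); y0=np.arctan2(M[1,2],M[0,2])
    y=y0 if yaw is None else np.deg2rad(yaw)
    sp=(y0-y+np.pi)%(2*np.pi)-np.pi
    d=(np.array([tx,ty,tz])-o['position'])*100
    z=np.array([np.cos(y),np.sin(y),0]);x=np.array([np.sin(y),-np.cos(y),0])
    print('t %.2f spin %.3f | after spin: x %.2f y %.2f z %.2f'%(o['t'],sp,d@x,-d[2],d@z),'yaw now %.2f'%np.rad2deg(y0),'pos',o['position'].round(4),'F',o['wrist_force'].round(2),'w %.4f'%o['width'])
E
python3 -c "
from h import *
go(.508,.092,.21,15.6)"
```

```text
['Unreachable', 'camera_info', 'get_obs', 'grip_depth', 'job_done', 'snapshot'] 0.0187
[ 1.   -0.18 -0.77] 0.1
[ 1.   -0.18 -0.77] 0.1
[ 1.   -0.18 -0.77] 0.1
[ 1.   -0.18 -0.77] 0.1
t 0.10 spin 0.969 | after spin: x 50.11 y 2.08 z 20.27 yaw now 71.10 pos [0.178  0.5202 0.2308] F [ 1.   -0.18 -0.77] w 0.0852
```

arm_command --motion '[{"spin":0.18},{"spin":0.18},{"spin":0.18},{"spin":0.18},{"spin":0.18}]' --fingers 0.5 --force 20

```text
invalid input at $.motion[0]: expected keys x, y, z, spin
```

arm_command --motion '[{"x":0,"y":0,"z":0,"spin":0.18},{"x":0,"y":0,"z":0,"spin":0.18},{"x":0,"y":0,"z":0,"spin":0.18},{"x":0,"y":0,"z":0,"spin":0.18},{"x":0,"y":0,"z":0,"spin":0.18}]' --fingers 0.5 --force 20

```text
t: 0.72
position: [0.1781, 0.5202, 0.231]
ee_rot: [-0.576, 0.577, -0.41, 0.41]
wrist_force: [0.1, -1.1, -0.8]
width: 0.0426
```

arm_command --motion '[{"x":0,"y":0,"z":0,"spin":0.07},{"x":4,"y":0.1,"z":1.6,"spin":0},{"x":5,"y":0.2,"z":2,"spin":0},{"x":5,"y":0.2,"z":2,"spin":0},{"x":5,"y":0.2,"z":2,"spin":0}]'

```text
t: 1.35
position: [0.3029, 0.3561, 0.2241]
ee_rot: [-0.563, 0.563, -0.428, 0.428]
wrist_force: [1.4, 0.4, -0.0]
width: 0.043
```

```bash
python3 -c "
from h import *
go(.508,.092,.21,15.6)"
```

```text
t 1.35 spin -0.001 | after spin: x 30.95 y 1.41 z 12.66 yaw now 15.54 pos [0.3029 0.3561 0.2241] F [ 1.4   0.41 -0.04] w 0.0430
```

arm_command --motion '[{"x":5,"y":0.2,"z":2,"spin":0},{"x":5,"y":0.2,"z":2,"spin":0},{"x":5,"y":0.2,"z":2,"spin":0},{"x":5,"y":0.2,"z":2,"spin":0},{"x":3,"y":0.1,"z":1.2,"spin":0}]'

```text
t: 1.98
position: [0.4533, 0.1586, 0.2149]
ee_rot: [-0.562, 0.563, -0.428, 0.428]
wrist_force: [0.6, 1.7, -0.1]
width: 0.0425
```

arm_command --motion '[{"x":0,"y":0,"z":0,"spin":0}]'

```text
t: 2.1
position: [0.4531, 0.1591, 0.2148]
ee_rot: [-0.562, 0.563, -0.429, 0.429]
wrist_force: [0.0, 0.4, -0.1]
width: 0.0424
```

Run:
```python
from h import *
go(.508,.092,.21,15.6)
c=camera_info('wrist'); im=snapshot('wrist'); cv2.imwrite('pics/w1.png',im)
import pickle; pickle.dump(c,open('w1.pkl','wb'))
cv2.imwrite('pics/top1.png',snapshot('top'))
```

```text
t 2.10 spin -0.004 | after spin: x 7.94 y 0.48 z 3.48 yaw now 15.36 pos [0.4531 0.1591 0.2148] F [ 0.01  0.41 -0.06] w 0.0424
```

View pics/w1.png

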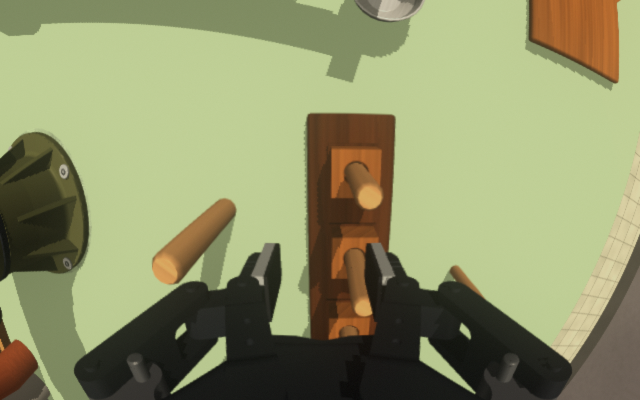

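The wrist view shows the row's L peg (top (370,197)), the M peg (top (363,307)) and the R socket (347,330) behind the gripper. The tall decoy dowel is at (165,268).

Run:
```python
from h import *
import pickle
c=pickle.load(open('w1.pkl','rb'))
im=cv2.imread('pics/w1.png'); cv2.imwrite('pics/w1c.png',cv2.resize(im[130:350,270:420],None,fx=2.7*1,fy=2.7,interpolation=cv2.INTER_CUBIC))
for n,p,z in [('Ltop',(370,197),.147),('Mtop',(363,307),.147)]: print(n,onz(c,*p,z,True).round(4))
print('rack',[onz(c,*p,.012,True)[:2].round(4) for p in [(309,115),(394,116)]])
for n,ps in dict(L=[(332,147),(380,148),(382,196),(332,197)]).items(): print(n,np.mean([onz(c,*p,.052,True) for p in ps],0).round(4))
```

```text
Ltop [0.4814 0.1816 0.147 ]
Mtop [0.5058 0.0915 0.147 ]
rack [array([0.4189, 0.2251]), array([0.5105, 0.2511])]
L [0.4819 0.1828 0.052 ]
```

View pics/w1c.png

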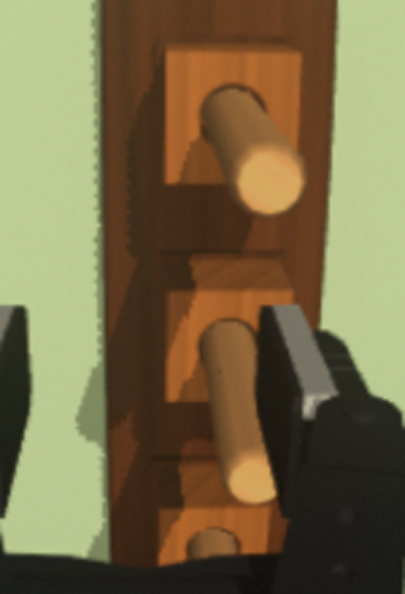

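View pics/top1.png

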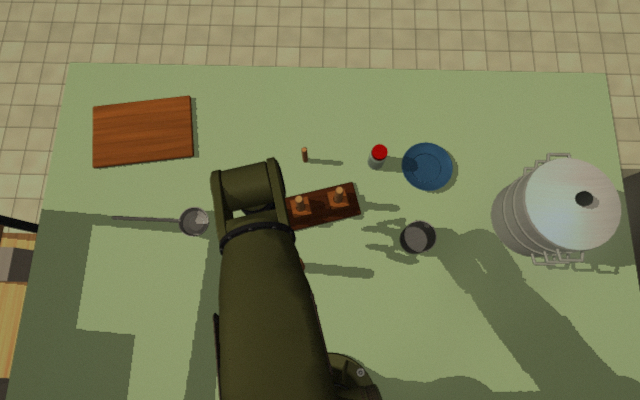

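```bash
python3 -c "
from h import *
go(.481,.1815,.112,15.6)"
```

```text
t 2.20 spin -0.002 | after spin: x -1.23 y 10.30 z 3.34 yaw now 15.49 pos [0.4522 0.1607 0.215 ] F [-0.23  0.36 -0.6 ] w 0.0427
```

arm_command --motion '[{"x":-1.2,"y":0,"z":3.3,"spin":0},{"x":0,"y":1.3,"z":0,"spin":0},{"x":0,"y":3,"z":0,"spin":0},{"x":0,"y":3,"z":0,"spin":0},{"x":0,"y":3,"z":0,"spin":0}]'

```text
t: 2.82
position: [0.4799, 0.1816, 0.111]
ee_rot: [-0.563, 0.563, -0.428, 0.427]
wrist_force: [0.3, -0.2, 0.1]
width: 0.0429
```

```bash
cat >> h.py <<'E'
def feel(pic=None,n=4):
    F=[]
    for i in range(n):
        im=snapshot('wrist'); F.append(get_obs()['wrist_force'])
    o=get_obs(); M=rot(o['ee_rot']); F=np.array(F)
    print('t %.2f pos'%o['t'],o['position'].round(4),'Ftool xyz',(F@M).mean(0).round(2),'sd',F.std(0).round(2),'w %.4f'%o['width'])
    if pic: cv2.imwrite(f'pics/{pic}.png',im)
E
python3 -c "
from h import *
feel('L0'); go(.481,.1815,.112,15.6)"
```

```text
t 3.02 pos [0.4806 0.1814 0.1127] Ftool xyz [ 0.04  1.04 -0.5 ] sd [0.71 0.66 1.82] w 0.0427
t 3.02 spin -0.000 | after spin: x 0.00 y 0.07 z 0.04 yaw now 15.57 pos [0.4806 0.1814 0.1127] F [0.29 0.14 0.08] w 0.0427
```

View pics/L0.png

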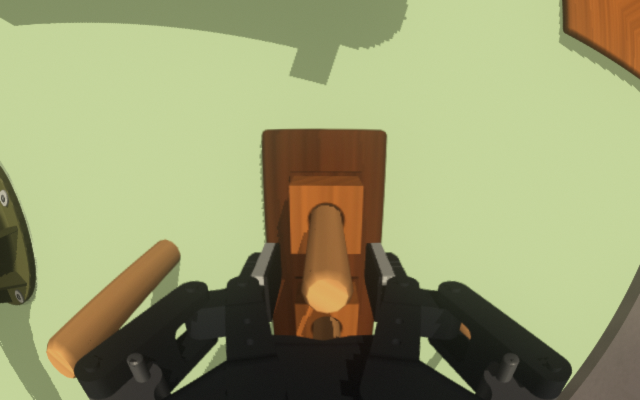

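The fingers straddle the L peg with about 10 mm clear on each side. I'll push gently towards it.

arm_command --motion '[{"x":0,"y":0,"z":0.4,"spin":0},{"x":0,"y":0,"z":0.4,"spin":0},{"x":0,"y":0,"z":0.1,"spin":0}]'

```text
t: 3.4
position: [0.4901, 0.1836, 0.1127]
ee_rot: [0.563, -0.563, 0.428, -0.428]
wrist_force: [-0.4, -0.3, 0.4]
width: 0.0427
```

```bash
python3 -c "
from h import *
feel()"
```

```text
t 3.60 pos [0.4896 0.1834 0.1123] Ftool xyz [ 0.16 -0.06 -0.04] sd [0.63 0.28 0.23] w 0.0427
```

arm_command --motion '[{"x":0,"y":0,"z":0.1,"spin":0},{"x":0,"y":0,"z":0.05,"spin":0}]'

```text
t: 3.85
position: [0.4912, 0.1839, 0.1123]
ee_rot: [0.563, -0.563, 0.428, -0.428]
wrist_force: [-0.7, 0.1, -0.3]
width: 0.0429
```

```bash
python3 -c "
from h import *
feel()"
```

```text
t 4.05 pos [0.4911 0.1839 0.1122] Ftool xyz [0.07 0.04 0.37] sd [0.45 0.33 0.47] w 0.0426
```

arm_command --motion '[{"x":0,"y":0,"z":0.1,"spin":0}]'

```text
t: 4.18
position: [0.492, 0.1841, 0.1122]
ee_rot: [-0.563, 0.563, -0.428, 0.428]
wrist_force: [-1.1, -0.9, 1.2]
width: 0.043
```

```bash
python3 -c "
from h import *
feel('L1')"
```

```text
t 4.38 pos [0.492  0.1841 0.1122] Ftool xyz [ 0.14 -0.09 -0.73] sd [0.66 0.43 0.51] w 0.0431
```

arm_command --motion '[{"x":0,"y":0,"z":0.1,"spin":0}]'

```text
t: 4.5
position: [0.4929, 0.1844, 0.1122]
ee_rot: [-0.563, 0.563, -0.428, 0.428]
wrist_force: [-2.2, -1.0, 0.7]
width: 0.043
```

```bash
python3 -c "
from h import *
feel('L2')"
```

```text
t 4.70 pos [0.4929 0.1844 0.1122] Ftool xyz [-0.09 -0.08 -2.38] sd [0.13 0.47 0.46] w 0.0428
```

View pics/L2.png

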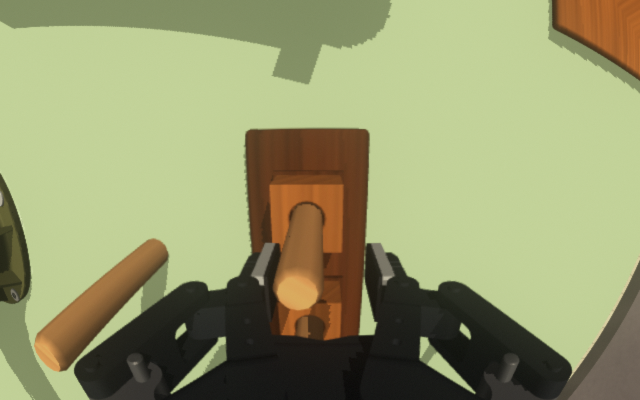

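arm_command --motion '[{"x":0,"y":0,"z":0.1,"spin":0}]'

```text
t: 4.82
position: [0.4938, 0.1846, 0.1122]
ee_rot: [-0.563, 0.563, -0.428, 0.428]
wrist_force: [-3.5, -1.6, 1.0]
width: 0.0427
```

```bash
python3 -c "
from h import *
feel()"
```

```text
t 5.03 pos [0.4939 0.1846 0.1122] Ftool xyz [-0.18 -0.61 -3.64] sd [0.26 0.22 0.51] w 0.0427
```

The force climbs steadily at about 1.5 N/mm to 3.6 N, so the L peg is springy and sound. I'll go back to centre, up, and over to M.

arm_command --motion '[{"x":0,"y":0,"z":-0.6,"spin":0},{"x":0,"y":0,"z":-0.7,"spin":0},{"x":0,"y":-3,"z":0,"spin":0},{"x":0,"y":-3,"z":0,"spin":0},{"x":4,"y":0,"z":0,"spin":0}]'

```text
t: 5.65
position: [0.4927, 0.1437, 0.1747]
ee_rot: [0.565, -0.562, 0.426, -0.428]
wrist_force: [0.0, 0.2, -1.0]
width: 0.0433
```

```bash
python3 -c "
from h import *
feel('M0',2);go(.506,.091,.112,15.6)
c=camera_info('wrist');import pickle;pickle.dump(c,open('M0.pkl','wb'))"
```

```text
t 5.75 pos [0.4927 0.1405 0.1729] Ftool xyz [ 1.59  0.38 -0.2 ] sd [0.71 1.48 0.06] w 0.0428
t 5.75 spin -0.003 | after spin: x 5.13 y 6.09 z -0.05 yaw now 15.43 pos [0.4927 0.1405 0.1729] F [-0.48 -0.11 -0.32] w 0.0428
```

View pics/M0.png

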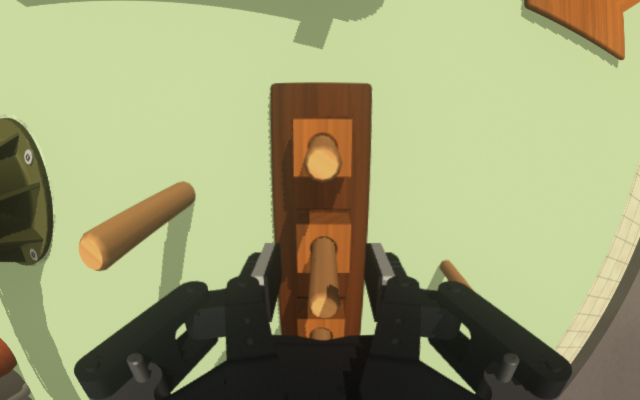

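The M peg's top is at (324,304), centred between the fingers. L, at (323,158), has sprung back upright.

arm_command --motion '[{"x":5.1,"y":0,"z":0,"spin":0},{"x":0,"y":1,"z":0,"spin":0},{"x":0,"y":2.5,"z":0,"spin":0},{"x":0,"y":2.5,"z":0,"spin":0},{"x":0,"y":0,"z":0.2,"spin":0}]'

```text
t: 6.38
position: [0.5066, 0.0946, 0.1108]
ee_rot: [-0.562, 0.564, -0.429, 0.427]
wrist_force: [0.6, -0.1, 0.4]
width: 0.0428
```

```bash
python3 -c "
from h import *
feel('M1',3);go(.506,.091,.112,15.6)"
```

```text
t 6.53 pos [0.5082 0.0945 0.1133] Ftool xyz [0.02 0.34 0.75] sd [0.32 0.16 0.23] w 0.0427
t 6.53 spin -0.001 | after spin: x 0.28 y 0.13 z -0.31 yaw now 15.55 pos [0.5082 0.0945 0.1133] F [ 1.11  0.03 -0.04] w 0.0427
```

View pics/M1.png

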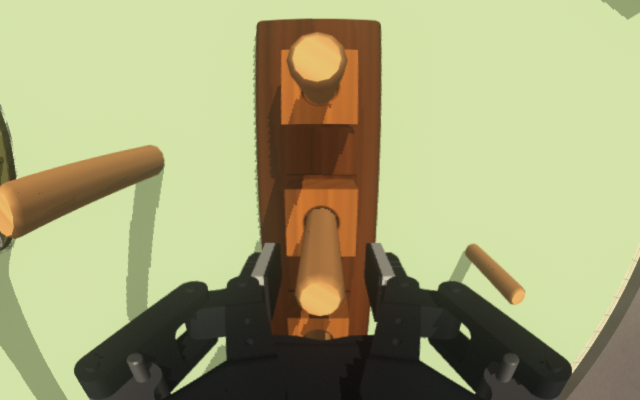

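The M peg's top is at (320,298), with about 10 mm clear on each side.

arm_command --motion '[{"x":0,"y":0,"z":0.4,"spin":0},{"x":0,"y":0,"z":0.4,"spin":0},{"x":0,"y":0,"z":0.15,"spin":0}]'

```text
t: 6.9
position: [0.5173, 0.0967, 0.1125]
ee_rot: [0.563, -0.563, 0.428, -0.428]
wrist_force: [-0.0, -0.9, 0.3]
width: 0.0426
```

```bash
python3 -c "
from h import *
feel()"
```

```text
t 7.10 pos [0.5169 0.0966 0.1123] Ftool xyz [-0.17 -0.26  0.1 ] sd [0.36 0.61 0.18] w 0.0430
```

arm_command --motion '[{"x":0,"y":0,"z":0.1,"spin":0}]'

```text
t: 7.22
position: [0.5178, 0.0968, 0.1123]
ee_rot: [-0.563, 0.563, -0.428, 0.428]
wrist_force: [0.7, 0.4, 0.6]
width: 0.0425
```

```bash
python3 -c "
from h import *
feel()"
```

```text
t 7.42 pos [0.5179 0.0968 0.1123] Ftool xyz [-0.03  0.2  -0.45] sd [0.57 0.52 0.35] w 0.0429
```

arm_command --motion '[{"x":0,"y":0,"z":0.1,"spin":0}]'

```text
t: 7.55
position: [0.5188, 0.0971, 0.1123]
ee_rot: [0.563, -0.563, 0.428, -0.428]
wrist_force: [0.3, -0.2, 0.8]
width: 0.0428
```

```bash
python3 -c "
from h import *
feel('M2')"
```

```text
t 7.75 pos [0.5189 0.0971 0.1123] Ftool xyz [0.04 0.15 0.38] sd [0.1  0.36 0.22] w 0.0429
```

arm_command --motion '[{"x":0,"y":0,"z":0.1,"spin":0}]'

```text
t: 7.88
position: [0.5198, 0.0974, 0.1123]
ee_rot: [-0.563, 0.563, -0.428, 0.428]
wrist_force: [-0.1, -0.7, -0.5]
width: 0.0427
```

```bash
python3 -c "
from h import *
feel()"
```

```text
t 8.07 pos [0.5198 0.0974 0.1123] Ftool xyz [0.45 0.29 0.22] sd [0.39 0.17 0.68] w 0.0425
```

arm_command --motion '[{"x":0,"y":0,"z":0.1,"spin":0}]'

```text
t: 8.2
position: [0.5208, 0.0977, 0.1123]
ee_rot: [-0.563, 0.563, -0.428, 0.428]
wrist_force: [-0.1, 0.7, 0.8]
width: 0.0431
```

```bash
python3 -c "
from h import *
feel('M3')"
```

```text
t 8.40 pos [0.5208 0.0977 0.1123] Ftool xyz [-0.35  0.3  -0.07] sd [0.26 0.28 0.27] w 0.0425
```

View pics/M3.png

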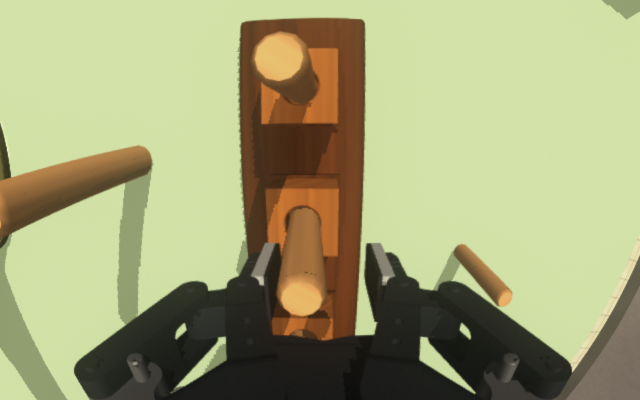

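The M peg is about touching the left pad now, with the peg edge at (279,290) against the pad edge at 278. I'll continue.

arm_command --motion '[{"x":0,"y":0,"z":0.1,"spin":0}]'

```text
t: 8.52
position: [0.5218, 0.0979, 0.1123]
ee_rot: [-0.563, 0.563, -0.428, 0.428]
wrist_force: [-0.9, 0.1, 0.1]
width: 0.0425
```

```bash
python3 -c "
from h import *
feel()"
```

```text
t 8.72 pos [0.5217 0.0979 0.1123] Ftool xyz [ 0.27 -0.2   0.01] sd [0.46 0.61 0.38] w 0.0426
```

arm_command --motion '[{"x":0,"y":0,"z":0.1,"spin":0}]'

```text
t: 8.85
position: [0.5227, 0.0982, 0.1123]
ee_rot: [-0.563, 0.563, -0.428, 0.428]
wrist_force: [-0.7, 0.4, -0.2]
width: 0.0426
```

```bash
python3 -c "
from h import *
feel()"
```

```text
t 9.05 pos [0.5227 0.0982 0.1123] Ftool xyz [ 0.13  0.13 -0.37] sd [0.29 0.65 0.42] w 0.0423
```

arm_command --motion '[{"x":0,"y":0,"z":0.1,"spin":0}]'

```text
t: 9.18
position: [0.5237, 0.0985, 0.1123]
ee_rot: [-0.563, 0.563, -0.428, 0.428]
wrist_force: [0.3, 0.1, -0.4]
width: 0.0426
```

```bash
python3 -c "
from h import *
feel('M4')"
```

```text
t 9.38 pos [0.5237 0.0985 0.1123] Ftool xyz [ 0.37 -0.03 -0.25] sd [0.35 0.3  0.56] w 0.0431
```

View pics/M4.png

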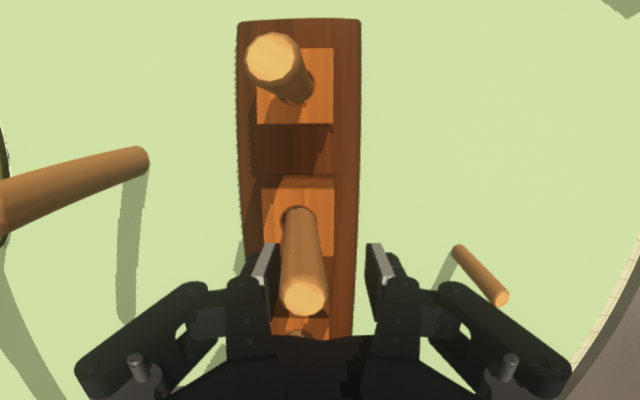

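At M4 the force is still under 0.4 N. The peg's top (304) has now shifted right of its hole (299), where before they were level at 320, so it tilts freely. One more 3 mm to be certain.

arm_command --motion '[{"x":0,"y":0,"z":0.1,"spin":0},{"x":0,"y":0,"z":0.1,"spin":0},{"x":0,"y":0,"z":0.1,"spin":0}]'

```text
t: 9.75
position: [0.5266, 0.0993, 0.1123]
ee_rot: [-0.563, 0.563, -0.428, 0.428]
wrist_force: [-0.6, 0.6, 0.2]
width: 0.0429
```

```bash
python3 -c "
from h import *
feel('M5')"
```

```text
t 9.95 pos [0.5265 0.0993 0.1122] Ftool xyz [ 0.04 -1.18 -0.47] sd [0.38 0.42 0.34] w 0.0425
```

View pics/M5.png

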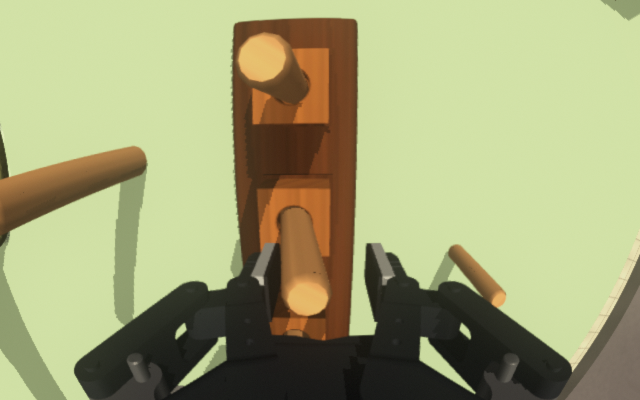

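M is definitely loose: its top has moved about 9 px relative to its hole, with the force still near 0. I'll work out the centring.

```bash
python3 -c "
from h import *
import pickle
c=pickle.load(open('M0.pkl','rb'))
print(onz(c,324,304,.147,True), onz(c,323,158,.147,True))
q=onz(c,324,304,.147,True)
go(q[0],q[1],.111,15.6)
go(.5108,.0949,.111,15.6)
"
```

```text
[0.50571615 0.09541039 0.147     ] [0.4798425  0.18591442 0.147     ]
t 9.95 spin -0.001 | after spin: x -0.19 y 0.12 z -2.11 yaw now 15.53 pos [0.5265 0.0993 0.1122] F [-0.2  -0.54  0.78] w 0.0425
t 9.95 spin -0.001 | after spin: x -0.00 y 0.12 z -1.63 yaw now 15.53 pos [0.5265 0.0993 0.1122] F [-0.2  -0.54  0.78] w 0.0425
```

arm_command --motion '[{"x":0,"y":0,"z":-0.6,"spin":0},{"x":0,"y":0,"z":-0.6,"spin":0},{"x":0,"y":0,"z":-0.5,"spin":0},{"x":0,"y":0,"z":0,"spin":0}]'

```text
t: 10.45
position: [0.5099, 0.0946, 0.1124]
ee_rot: [0.563, -0.563, 0.428, -0.428]
wrist_force: [-0.5, 0.7, -0.3]
width: 0.0425
```

```bash
python3 -c "
from h import *
feel('M6')"
```

```text
t 10.65 pos [0.5103 0.0947 0.1123] Ftool xyz [ 0.29  0.21 -0.04] sd [0.59 0.27 0.54] w 0.0427
```

View pics/M6.png

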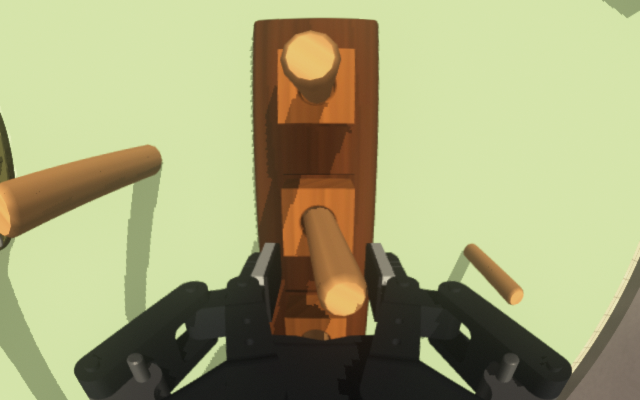

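The peg stays leaning at (345,298), which confirms the play. Its socket centre (318,220) lies slightly left of the jaw centre (323), so I'll shift back 4 mm and close.

arm_command --motion '[{"x":0,"y":0,"z":-0.4,"spin":0},{"x":0,"y":0,"z":0,"spin":0},{"x":0,"y":0,"z":0,"spin":0}]' --fingers 0.35 --force 25

```text
t: 11.02
position: [0.5064, 0.0936, 0.1123]
ee_rot: [0.563, -0.563, 0.428, -0.428]
wrist_force: [0.8, -0.7, -0.1]
width: 0.03
```

```bash
python3 -c "
from h import *
feel('M7')"
```

```text
t 11.22 pos [0.5064 0.0936 0.1123] Ftool xyz [ 0.01 -0.24 -0.13] sd [0.13 0.28 0.37] w 0.0298
```

View pics/M7.png

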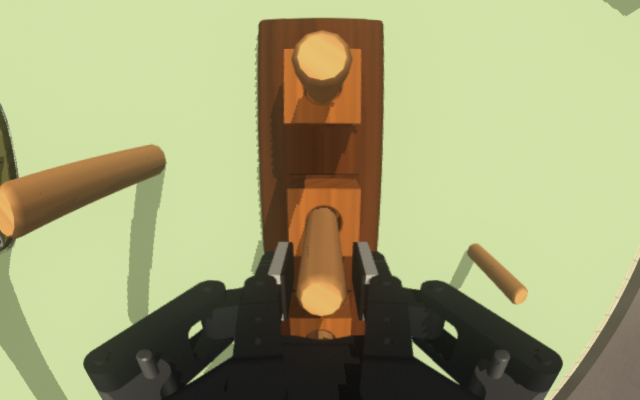

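The peg top (322,297) is centred between the pads, and so is its hole. Closing with 25 N.

arm_command --motion '[{"x":0,"y":0,"z":0,"spin":0},{"x":0,"y":0,"z":0,"spin":0},{"x":0,"y":0,"z":0,"spin":0}]' --fingers 0.1 --force 25

```text
t: 11.6
position: [0.5063, 0.0936, 0.1123]
ee_rot: [-0.563, 0.563, -0.428, 0.428]
wrist_force: [-1.5, -0.3, 0.2]
width: 0.0211
```

```bash
python3 -c "
from h import *
feel('G1',3)"
```

```text
t 11.75 pos [0.5063 0.0936 0.1123] Ftool xyz [-0.08 -0.65 -0.74] sd [0.31 0.7  0.41] w 0.0214
```

arm_command --motion '[{"x":0,"y":-0.3,"z":0,"spin":0},{"x":0,"y":-0.3,"z":0,"spin":0},{"x":0,"y":-0.4,"z":0,"spin":0}]'

```text
t: 12.12
position: [0.5063, 0.0936, 0.1225]
ee_rot: [-0.563, 0.563, -0.428, 0.428]
wrist_force: [-0.3, -0.6, -0.1]
width: 0.0213
```

```bash
python3 -c "
from h import *
feel('G2',3)"
```

```text
t 12.28 pos [0.5065 0.0937 0.1226] Ftool xyz [-0.19  0.46  0.04] sd [0.66 0.35 0.38] w 0.0212
```

View pics/G2.png

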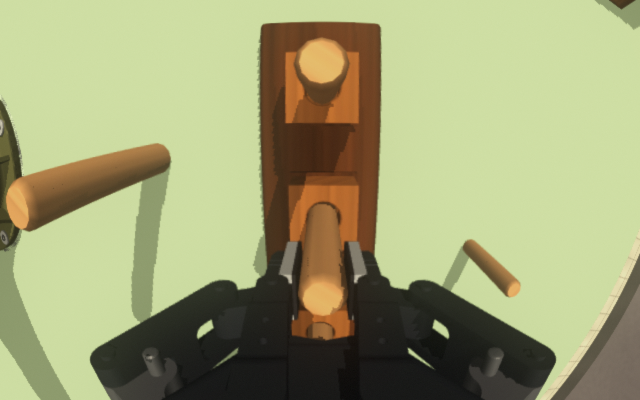

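It's lifting freely with no load on the socket. Raising it well clear.

arm_command --motion '[{"x":0,"y":-1,"z":0,"spin":0},{"x":0,"y":-2,"z":0,"spin":0},{"x":0,"y":-3,"z":0,"spin":0},{"x":0,"y":-4,"z":0,"spin":0},{"x":0,"y":-3,"z":0,"spin":0}]'

```text
t: 12.9
position: [0.5063, 0.0936, 0.2546]
ee_rot: [0.563, -0.563, 0.427, -0.428]
wrist_force: [-0.1, -1.2, -1.5]
width: 0.0213
```

```bash
python3 -c "
from h import *
feel('G3',3)
cv2.imwrite('pics/sceneG3.png',snapshot('scene'))
go(.43,-.228,.25,15.6)"
```

```text
t 13.05 pos [0.5067 0.0937 0.2539] Ftool xyz [-0.04  0.13  0.16] sd [0.63 0.42 2.15] w 0.0212
t 13.10 spin -0.001 | after spin: x 28.93 y 0.24 z -15.99 yaw now 15.53 pos [0.5062 0.0936 0.2524] F [ 0.04  0.26 -1.59] w 0.0211
```

View pics/sceneG3.png

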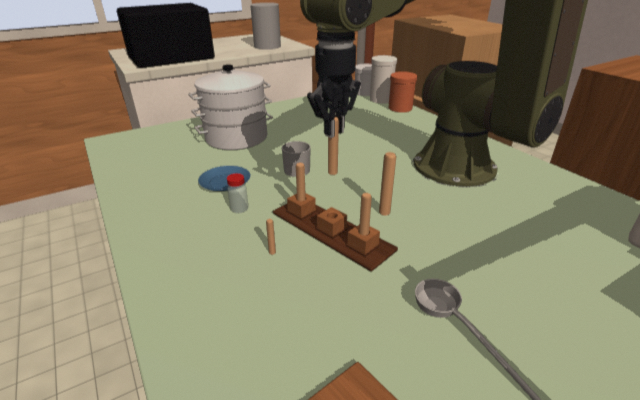

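View pics/G3.png

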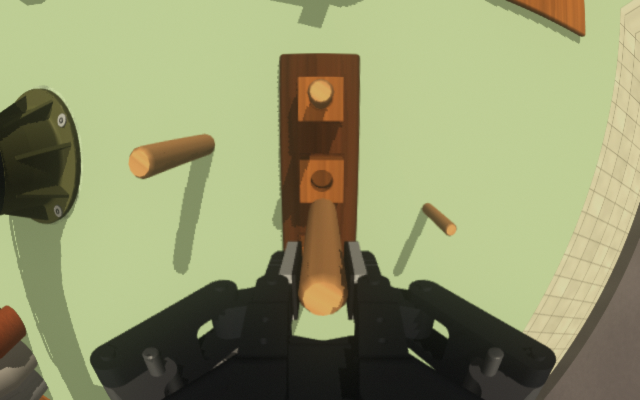

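The peg is out and hanging vertical, at scene (333,120)–(334,175). The middle socket's hole is empty at (333,217). The wrist camera cannot see the cup ahead, but the top-view fix (0.428, -0.231) is good to a few mm against a 29 mm margin. Going there at height.

arm_command --motion '[{"x":3.2,"y":0,"z":-1.8,"spin":0},{"x":5,"y":0,"z":-2.8,"spin":0},{"x":5,"y":0,"z":-2.8,"spin":0},{"x":5,"y":0,"z":-2.8,"spin":0},{"x":5,"y":0,"z":-2.8,"spin":0}]'

```text
t: 13.72
position: [0.442, -0.1662, 0.2512]
ee_rot: [-0.563, 0.563, -0.428, 0.427]
wrist_force: [0.8, 0.4, -1.2]
width: 0.021
```

arm_command --motion '[{"x":4,"y":0,"z":-2.2,"spin":0},{"x":2,"y":0,"z":-1.1,"spin":0},{"x":0,"y":0,"z":0,"spin":0},{"x":0,"y":0,"z":0,"spin":0}]'

```text
t: 14.22
position: [0.4274, -0.2306, 0.2516]
ee_rot: [0.563, -0.563, 0.428, -0.427]
wrist_force: [0.1, 0.3, -0.4]
width: 0.0211
```

```bash
python3 -c "
from h import *
feel('C1',1)
im=snapshot('top'); s=snapshot('scene')
cv2.imwrite('pics/C1t.png',np.hstack([cv2.resize(im[150:290,340:480],None,fx=2.8,fy=2.8),cv2.resize(s[50:190,220:360],None,fx=2.8,fy=2.8)]))
go(.428,-.231,.175,15.6)"
```

```text
t 14.28 pos [ 0.4276 -0.2304  0.2518] Ftool xyz [ 0.59  0.9  -0.27] sd [0. 0. 0.] w 0.0214
t 14.38 spin -0.000 | after spin: x 0.06 y 7.72 z 0.02 yaw now 15.60 pos [ 0.4277 -0.2305  0.2522] F [ 0.26 -0.25 -0.76] w 0.0211
```

View pics/C1t.png

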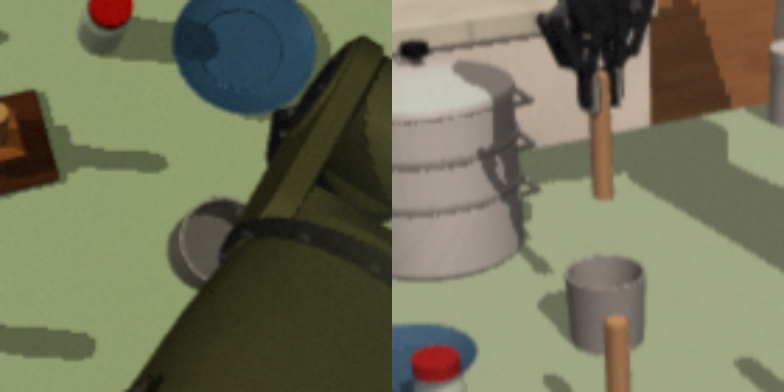

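View pics/C1.png

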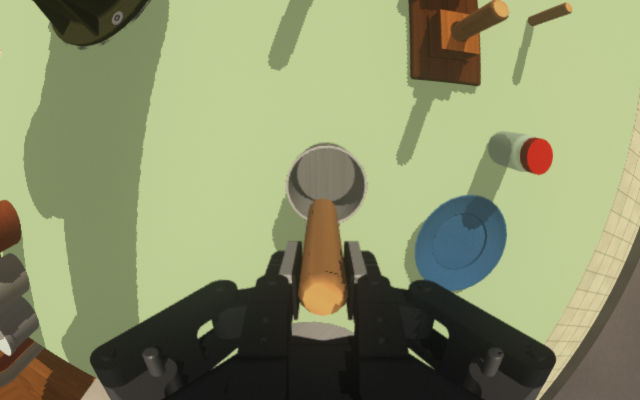

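The cup rim is at wrist (326,183), and the peg hangs just in front of it. I'll check the cup centre from this view.

```bash
python3 -c "
from h import *
c=camera_info('wrist')
pts=[onz(c,*p,.08,True)[:2] for p in [(326.5,144),(326,222),(286,183),(367,183)]]
print(np.array(pts).round(4), (pts[0]+pts[1])/2,(pts[2]+pts[3])/2)"
```

```text
[[ 0.4196 -0.1883]
 [ 0.442  -0.2689]
 [ 0.3899 -0.2388]
 [ 0.4716 -0.2158]] [ 0.4307982  -0.22855526] [ 0.43077163 -0.2272673 ]
```

arm_command --motion '[{"x":-0.1,"y":1,"z":0.2,"spin":0},{"x":0,"y":3,"z":0,"spin":0},{"x":0,"y":3,"z":0,"spin":0},{"x":0,"y":2,"z":0,"spin":0},{"x":0,"y":1,"z":0,"spin":0}]'

```text
t: 15.0
position: [0.4288, -0.2293, 0.1509]
ee_rot: [-0.563, 0.563, -0.428, 0.427]
wrist_force: [0.1, -1.0, -0.2]
width: 0.0212
```

```bash
python3 -c "
from h import *
feel('C2',2)
s=snapshot('scene')
cv2.imwrite('pics/C2s.png',cv2.resize(s[60:200,220:380],None,fx=4,fy=4))
go(.4295,-.229,.0953,15.6)"
```

```text
t 15.10 pos [ 0.4289 -0.2294  0.1514] Ftool xyz [ 0.02  0.81 -0.06] sd [0.26 0.66 0.98] w 0.0211
t 15.15 spin -0.001 | after spin: x -0.06 y 5.70 z 0.05 yaw now 15.54 pos [ 0.4292 -0.2297  0.1523] F [ 0.01 -0.51  0.33] w 0.0211
```

View pics/C2s.png

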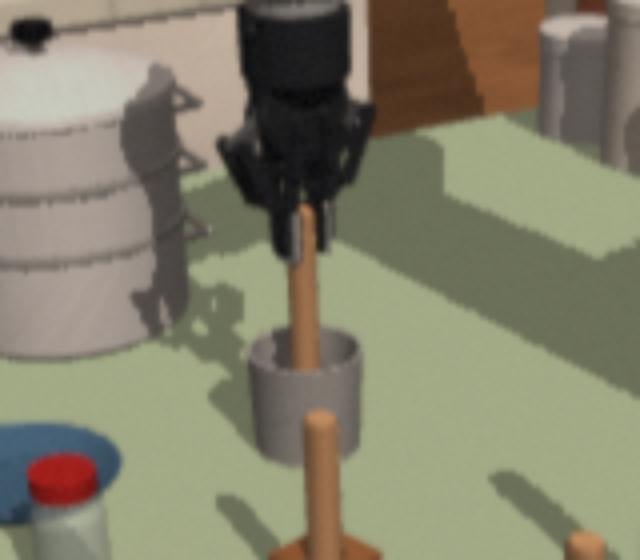

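View pics/C2.png

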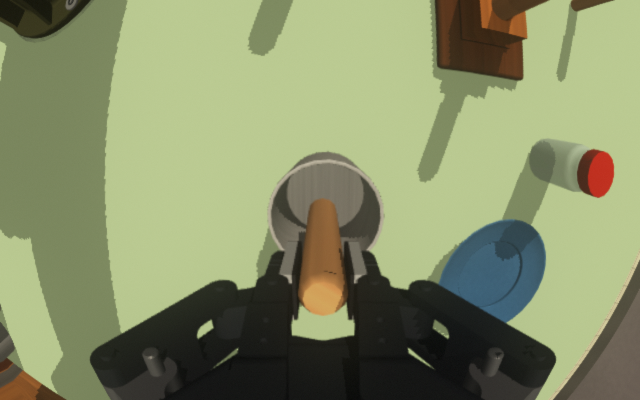

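The peg foot is inside the rim, roughly centred. Lowering, then creeping to the floor by feel.

arm_command --motion '[{"x":0,"y":2,"z":0,"spin":0},{"x":0,"y":1.5,"z":0,"spin":0},{"x":0,"y":1,"z":0,"spin":0},{"x":0,"y":0.6,"z":0,"spin":0},{"x":0,"y":0.1,"z":0,"spin":0}]'

```text
t: 15.78
position: [0.4291, -0.2299, 0.1002]
ee_rot: [-0.563, 0.563, -0.428, 0.428]
wrist_force: [-0.5, 0.8, -1.1]
width: 0.0213
```

```bash
python3 -c "
from h import *
feel()"
```

```text
t 15.97 pos [ 0.4293 -0.2299  0.1007] Ftool xyz [ 0.21  0.45 -0.11] sd [0.54 0.26 0.24] w 0.0211
```

arm_command --motion '[{"x":0,"y":0.1,"z":0,"spin":0},{"x":0,"y":0.1,"z":0,"spin":0}]'

```text
t: 16.23
position: [0.4291, -0.2299, 0.0983]
ee_rot: [-0.563, 0.563, -0.428, 0.428]
wrist_force: [-0.5, -0.5, -0.5]
width: 0.0211
```

```bash
python3 -c "
from h import *
feel()"
```

```text
t 16.43 pos [ 0.4291 -0.2299  0.0983] Ftool xyz [ 0.19  0.89 -0.11] sd [0.69 0.44 0.27] w 0.0213
```

arm_command --motion '[{"x":0,"y":0.1,"z":0,"spin":0},{"x":0,"y":0.1,"z":0,"spin":0}]'

```text
t: 16.68
position: [0.4291, -0.2299, 0.0962]
ee_rot: [0.563, -0.563, 0.428, -0.428]
wrist_force: [0.5, -0.0, 0.2]
width: 0.0213
```

```bash
python3 -c "
from h import *
feel()"
```

```text
t 16.88 pos [ 0.4291 -0.2299  0.0963] Ftool xyz [0.39 1.01 0.27] sd [0.59 0.32 0.22] w 0.0212
```

arm_command --motion '[{"x":0,"y":0.1,"z":0,"spin":0}]'

```text
t: 17.0
position: [0.4295, -0.2301, 0.0959]
ee_rot: [0.563, -0.563, 0.427, -0.428]
wrist_force: [-1.8, 0.1, 13.7]
width: 0.0212
```

```bash
python3 -c "
from h import *
feel()"
```

```text
t 17.20 pos [ 0.4294 -0.2301  0.096 ] Ftool xyz [-0.59 -7.03 -1.39] sd [0.18 0.48 0.5 ] w 0.0210
```

The floor is felt: 7 N at TCP 0.096, as expected for the foot on the cup floor. I'll relieve the push slightly and then open.

arm_command --motion '[{"x":0,"y":-0.04,"z":0,"spin":0},{"x":0,"y":0,"z":0,"spin":0}]'

```text
t: 17.45
position: [0.4293, -0.23, 0.096]
ee_rot: [0.563, -0.563, 0.428, -0.428]
wrist_force: [-1.7, 0.5, 6.0]
width: 0.0213
```

```bash
python3 -c "
from h import *
feel()"
```

```text
t 17.65 pos [ 0.4293 -0.23    0.096 ] Ftool xyz [-0.31 -5.55 -0.53] sd [0.62 0.65 0.49] w 0.0212
```

arm_command --motion '[{"x":0,"y":0,"z":0,"spin":0},{"x":0,"y":0,"z":0,"spin":0},{"x":0,"y":0,"z":0,"spin":0}]' --fingers 0.5

```text
t: 18.02
position: [0.429, -0.2298, 0.0955]
ee_rot: [-0.563, 0.563, -0.428, 0.428]
wrist_force: [0.4, 0.1, -0.4]
width: 0.0426
```

```bash
python3 -c "
from h import *
feel('C4',3)
s=snapshot('scene')
cv2.imwrite('pics/C4s.png',cv2.resize(s[60:200,220:380],None,fx=4,fy=4))"
```

```text
t 18.18 pos [ 0.4291 -0.2298  0.0956] Ftool xyz [ 0.1  -0.32  0.02] sd [0.07 0.39 0.18] w 0.0425
```

View pics/C4s.png

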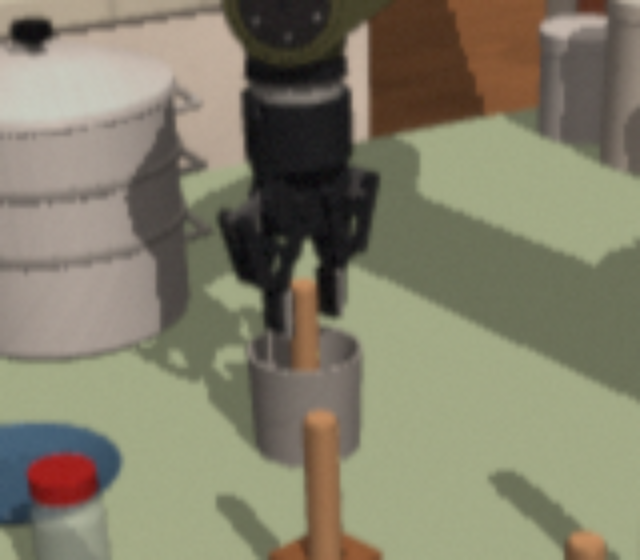

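View pics/C4.png

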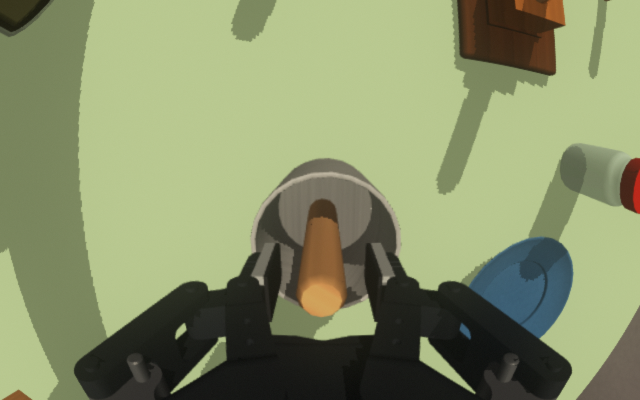

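The peg stands upright on its own, in the cup and centred between the open fingers. Retreating straight up.

arm_command --motion '[{"x":0,"y":-1,"z":0,"spin":0},{"x":0,"y":-2,"z":0,"spin":0},{"x":0,"y":-3,"z":0,"spin":0},{"x":0,"y":-4,"z":0,"spin":0},{"x":0,"y":-2,"z":0,"spin":0}]'

```text
t: 18.85
position: [0.4294, -0.2301, 0.2185]
ee_rot: [0.563, -0.563, 0.427, -0.429]
wrist_force: [0.2, 0.3, -0.7]
width: 0.043
```

arm_command --motion '[{"x":0,"y":0,"z":-4,"spin":0},{"x":0,"y":0,"z":-4,"spin":0},{"x":0,"y":0,"z":-1,"spin":0},{"x":0,"y":0,"z":0,"spin":0},{"x":0,"y":0,"z":0,"spin":0}]'

```text
t: 19.48
position: [0.3431, -0.2538, 0.2159]
ee_rot: [0.563, -0.563, 0.428, -0.428]
wrist_force: [0.2, 0.2, -0.4]
width: 0.0426
```

```bash
python3 -c "
from h import *
feel('E1',1)
cv2.imwrite('pics/E1s.png',snapshot('scene'));cv2.imwrite('pics/E1t.png',snapshot('top'))"
```

```text
t 19.52 pos [ 0.3431 -0.2537  0.2157] Ftool xyz [-0.26 -0.26  0.12] sd [0. 0. 0.] w 0.0428
```

View pics/E1s.png

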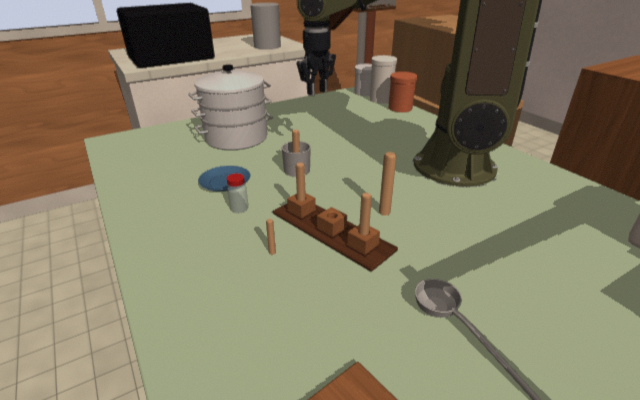

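View pics/E1t.png

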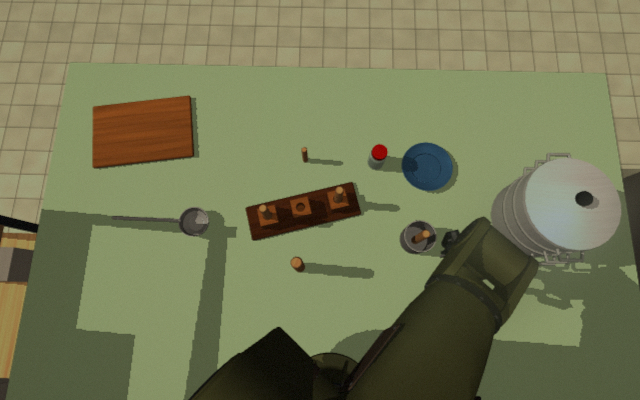

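The scene shows the peg standing in the cup at (296,145), the cup unmoved, the middle socket empty at (333,217), and the other things where they were. The gripper is clear. Handing in.

```bash
python3 -c "
from station import *
print(job_done())"
```

```text
the job is handed in; nothing more can be done
None
```

The loose peg was the middle one. It now stands foot down and upright in the steel cup, and I handed the job in at about 19.6 s of the 69 s.

- **Finding it:** The peg with the highest y (left in the top view) pushed back steadily, about 1.5 N per mm up to 3.6 N, so I judged it sound. The middle peg tilted several mm with under 0.5 N, and stayed leaning when I backed off. I pushed each from one side only, and did not touch the third peg because the loose one was already found.
- **Moving it:** I gripped it at 25 N and it lifted out with no measurable pull on its socket. I lowered it until the foot met the cup floor, eased off slightly and opened the fingers. The first touch read about 14 N and settled to about 7 N; it was about 5.5 N just before release.
- **Last checks:** By eye in the final scene and top views, the peg is upright in the standing cup and the middle socket is empty. The rack, jar, saucer, ladle and two spare dowels look unmoved, and the gripper is clear with the force reading near zero.
- **Disagreement:** My rough position readings from the scene camera were 7–12 mm off the top view's. I relied on the top and wrist cameras, which agreed to within about 6 mm on the peg and cup positions.

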